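Release a glued tube stand from the vise and tray it

ROBOT

A 7-joint arm with a two-finger parallel gripper is mounted at the origin on the work surface. World frame = base frame: x ahead of the robot, y to its left, z up, the work surface at z = 0. Lengths are in mm, angles in rad, forces in N, time in s.
With the tool pointing down it reaches from about 400 to 925 mm from the base axis. Payload 5.6 kg.
Tool frame: the origin (TCP) lies at the centre of the arm's flange, where the gripper is bolted on; the fingertips stand 173 mm ahead of it and the grasp point (between the pads) lies 155 mm ahead of it; z points along the fingers, y is the direction in which the jaws open and shut (so a half turn about z gives the same grasp; the last joint's range is limited). The gripper opens to 85 mm and grips with 20 to 120 N. Pads are 22 mm wide; open, the fingers measure 114 mm over their backs; the gripper's body (76 mm by 85 mm) begins 54 mm behind the grasp point. The pads swing forward as they close: fully open they stand 13 mm farther back than shut.
Start: joints at [-1.191, 0.468, -0.012, 1.603, 0.006, 1.071, -0.056], TCP at [266.737, 592.751, 404.69] pointing down, gripper open.
Joint ranges: [-2.53, 2.53], [-0.31, 2.02], [-1.57, 1.55], [0.28, 2.44], [-1.29, 4.43], [0.15, 1.84], [-2.92, 2.92]. Speed limits (rad/s): [2.57, 2.57, 3.14, 3.14, 3.14, 3.14, 3.14].

INTERFACE

Orientations are given as a unit quaternion [x, y, z, w].
In Python, from cell import arm gives the robot as it stands.
- The arm moves only by the tool drive_tool, never from a script. Its argument "deltas" is a list of rows, each a list of 2 entries, a list of its own where there are three numbers: the shift along the tool's x, y, z normalised to -1 to 1, where 1 is 30 cm, then the turn, a rotation vector about the tool's x, y, z normalised to -1 to 1, where 1 is 90 degrees. A call has 1 to 20 rows; each row is the pose to reach, as a shift and turn from the pose commanded when the call began, along the tool's axes at that moment; what a row does not reach only later rows make up. A row lasts 1/10 s, in which the tool goes at most 50 mm and 8.59 degrees, less where a joint would pass 70% of its speed; a pose out of reach is approached as far as the arm can. A call with a number of a shift or a turn outside -1 to 1 is refused whole. A call with a gripper value outside its range is refused whole. "claw" is the closure, from -1 (fully open) to 1 (shut), so that 0 is half open, set as the call begins (left out, the last holds). The fingers move at their own pace and stop on an object; "force" is the grip in N (left out, the last holds). Time passes only in rows, so rows that repeat a pose let the fingers close. It gives the time, the measured TCP pose, the force and the opening at its end, in the units of the state.
- arm.sense(): the state, without advancing time (a new reading comes with each control period).
- arm.camera(name): name is "side" or "top" or "wrist"; returns a dict with "img" (420x560x3 uint8, red, green, blue), "z_map" (420x560 float32, mm along the optical axis (not along the pixel's ray), 0 where there is no reading), "fx", "fy", "cx", "cy" (pixels), "world_to_cam" (4x4, takes a point from world to camera coordinates). Camera axes: x right, y down, z forward; pixel columns grow to the right and rows downward; lengths in mm; the calibration is good to about 2 mm. A picture is of the moment at which its call begins.
- arm.hand_in(): hands the job in, once; it reports no verdict.
The state is a dict: "clock": time; "qpos": joint angles; "joint_velocities": joint speeds; "joint_efforts": joint torques, N m; "tcp_pos": TCP position; "orientation": TCP orientation; "force": force on the tool from outside, world axes, zero at the start; "ft_torque": the same for the moment, N m; "grip_width": finger opening in mm.
Only numpy, scipy, OpenCV 4.12 (cv2) and the standard library are available. Lean on these libraries where they do the work, as an engineer would, in place of code of your own. Each camera call takes 0.05 s, during which the arm holds its last target. There are 200 camera calls.

TASK

The glued wooden tube stand in the blue vise has set. Push the vise's movable jaw (by its orange tab) fully open and leave it open; then draw the stand out from under the fixed jaw's lip, lift it out upright, and set it down gently on its foot, lengthways inside the white tray, without dropping it or disturbing the other things on the desk.

Things in the scene. Friction and masses are not known exactly. Their poses are not given: they have to be found in the camera images.
- stand_center (a point): Centre, half-way up, of the loose wooden tube stand: foot plate 56 (x) x 100 (y) x 12 mm, on it a body 36 (x) x 100 (y) mm with three tube holes in its flat top, 95 mm above the underside (47.5 mm above this point). The foot juts out 10 mm on both x sides. z up. Grip it across the 36 mm, in the top 35 mm of the body, clear above the jaws.
- vise: Blue vise fixed to the desk, 250 (x) x 120 (y) mm; origin at the centre of its underside, desk height. The movable jaw opens towards its +x. The bed under the stand's foot is 30 mm above the desk. Fixed jaw at x = -115 to -64 mm. Both jaws are 90 mm wide (y), tops 70 mm above the desk. A 12 mm end plate at x = +119 mm is 55 mm high.
- fixed_lip (a point): Top edge of the fixed jaw's face, mid-width: x -64, y 0, z 70 mm in the vise's frame, axes as the vise. The jaw's lip overhangs the stand's foot by 9 mm (its underside 16 mm above the bed), so with the jaw open the stand must be slid 12 to 35 mm (best 20) along the vise's +x before it can be lifted straight up.
- jaw (a joint): Opening of the movable jaw in m: 0 closed, 0.055 fully open at its end stop. It slides along the vise's +x with about 5 N of friction and stays where it is left. Its face is at x = -26 mm + opening in the vise's frame; when closed its lip overhangs the other edge of the stand's foot by 9 mm.
- tab_face (a point): Middle of the stand-side face of the movable jaw's orange upright tab, at x = 40 mm + opening, y = 0, z = 95 mm in the vise's frame (axes as the vise). The tab is 12 mm thick (towards +x), 60 mm wide (y), from 70 to 120 mm above the desk. Closed fingers fit in the 67 mm between the stand's body and this face, above the jaw, and push it to +x.
- tray: White tray fixed to the desk, outside 110 (x) x 160 (y) x 16 mm high, walls and floor 4 mm thick, so 102 x 152 mm inside; long side along its y. Origin at the centre of its underside, at desk height. It may be on either side of the vise.
- packet: Flat brown paper packet fixed to the desk on the other side of the vise, 110 (x) x 160 (y) x 22 mm; origin at the centre of its underside.
- jar_a: White specimen jar with red lid, 50 mm across, 66 mm high, loose; origin at the centre of its underside. A bystander.
- jar_b: Another such jar with red lid, same size; origin at the centre of its underside. A bystander.
- cup: Clear plastic cup, 72 mm across at the rim, 85 mm high, loose; origin at the centre of its underside. A bystander.
- bottle: Amber glass jar with green cap, 50 mm across, 110 mm high, loose; origin at the centre of its underside. A bystander.
- marker: Black marker pen lying along its x, 135 mm long, 18 mm thick; origin about its middle, at the underside. A bystander.
- forceps: Steel forceps lying along x, 120 mm long, 4 mm high; origin at the middle, at the underside. A bystander.
- stand: The same tube stand, about 0.25 kg; origin at the centre of its underside. At the start it stands on the vise's bed at x = -45 mm, up to 12 mm either way in y in the vise's frame, with axes as the vise.
Not all that is in view belongs to the job. There is more than one size of the tray; the job needs the smaller.

How it is judged (in metres and radians):
On the way, in this order (a step that is already met when the one before it is completed fails the run):
1. the movable jaw is pushed open (at least 48 of its 55 mm) while the stand still stands on the vise's bed (value of joint jaw above 0.048 m and height (world z) of stand_center below 0.0825 m and horizontal distance between stand_center and vise below 0.08 m), for 0.2 s.
2. the stand is lifted clear of the jaws (more than 50 mm above the bed), upright (height (world z) of stand_center above 0.1275 m and angle between stand_center's own z axis and vertical below 0.4 rad), for 0.1 s.
At the end, for the whole second after the job is handed in: The stand rests upright (within 0.06 rad) and still on the tray floor, inside its walls: centre within 30 mm across and 35 mm along from the tray's middle and under 57.5 mm high, long side within 0.35 rad of the tray's; the jaw is still open (over 44 mm) (x of stand_center in the frame of tray between -0.03 and 0.03 m and y of stand_center in the frame of tray between -0.035 and 0.035 m and angle between the y axis of stand_center and the y axis of tray, either way round below 0.35 rad and angle between stand_center's own z axis and vertical below 0.06 rad and height (world z) of stand_center below 0.0575 m and linear speed of stand below 0.02 m/s and value of joint jaw above 0.044 m); the robot touches nothing.
It fails at once if the stand is lifted from the bed while the jaw is not open (value of joint jaw below 0.04 m and height (world z) of stand_center above 0.095 m and horizontal distance between stand_center and vise below 0.1 m).
It fails at once if the stand is tipped (more than 0.6 rad) (angle between stand_center's own z axis and vertical above 0.6 rad).
It fails at once if the stand is let go more than 20 mm above the tray's floor or 30 mm above the vise's bed (contact force between the fingers and stand below 0.05 N and (height (world z) of stand_center above 0.1075 m or (horizontal distance between stand_center and tray below 0.12 m and height (world z) of stand_center above 0.0725 m))).
It fails at once if the stand is banged down: it strikes the tray faster than 0.45 m/s (a fall of 10 mm) (contact force between stand and tray above 0.5 N and linear speed of stand above 0.45 m/s).
It fails at once if a bystander (jar, cup, bottle, marker or forceps) is moved more than 30 mm (distance of any of jar_a, jar_b, cup, bottle, marker, forceps from where it was at the start of the episode above 0.03 m).
It also fails if it takes over 51 s, if anything falls off the work surface, if the arm or the gripper's body presses on something with over 40 N, if the wrist force passes 120 N, or if a joint passes its speed limit or range.

## Working session

There is one attempt and no reset: what is moved stays moved. The work goes in short steps, Python scripts to look and compute and a tool call to move; the robot and the scene stay as the last step left them, time stands still between calls to the robot, and variables do not carry over. Pictures are saved under pics/ and viewed, about 8 in all and at most 12, crops included, and the job is handed in when it is done.

Besides the shell and the picture viewer there is one more tool, called as name([rows], argument=value, ...), one row to a line, values as JSON. drive_tool: Moves the arm, as the interface text tells. Its arguments: {"type":"object","properties":{"deltas":{"type":"array","items":{"type":"array"}},"claw":{"type":"number"},"force":{"type":"number"}},"required":["deltas"]}

```bash
ls; mkdir -p pics; python3 - <<'E'
from cell import arm
import cv2,numpy as np
print(arm.sense())
for n in ("side","top"):
    c=arm.camera(n); cv2.imwrite(f"pics/{n}0.png",c["img"][:,:,::-1]); np.savez(f"{n}0.npz",**c)
    print(n,c["fx"],c["cx"],c["cy"],np.round(np.array(c["world_to_cam"]),3).tolist())
E
```

```text
pics
{'clock': 0.0, 'qpos': array([-1.19100546,  0.46835813, -0.01160376,  1.60366609,  0.00600122,
        1.07141759, -0.05627183]), 'joint_velocities': array([-0.00120808,  0.00038148,  0.00019126,  0.00121721,  0.00010357,
       -0.00021544,  0.00109293]), 'joint_efforts': array([ 3.30683570e-04, -5.32396603e+01,  2.10571237e-02, -2.51300418e+01,
        1.13259655e-02,  7.72197760e-03, -1.10775193e-05]), 'tcp_pos': array([266.63213786, 592.49945426, 403.73284174]), 'orientation': array([ 2.09841088e-01,  9.77735084e-01, -8.98296270e-04, -1.27826631e-04]), 'force': array([ 0.02586985, -0.13937927, -0.1443544 ]), 'ft_torque': array([-0.00232101, -0.01355275, -0.0104219 ]), 'grip_width': 85.37193309722954}
side 390.047699684119 279.5406553149762 206.60912605085161 [[0.658, -0.753, -0.009, -402.566], [-0.592, -0.51, -0.625, 306.358], [0.466, 0.416, -0.781, 948.212], [0.0, 0.0, 0.0, 1.0]]
top 393.22233069144136 280.94298997226804 210.78388944331635 [[0.043, -0.999, -0.003, -88.329], [-0.975, -0.042, -0.219, 525.45], [0.219, 0.012, -0.976, 940.368], [0.0, 0.0, 0.0, 1.0]]
```

View pics/top0.png

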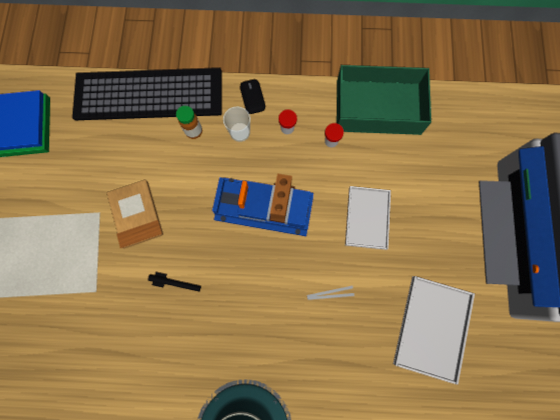

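View pics/side0.png

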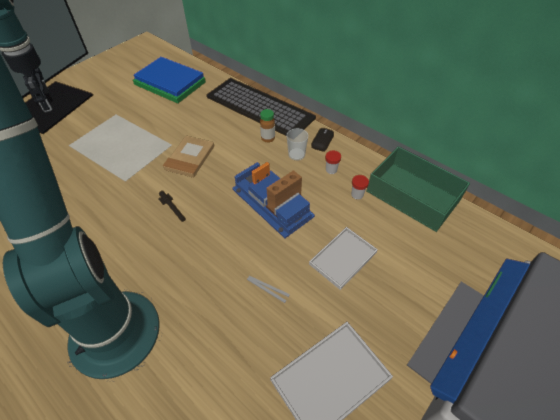

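The top view shows the vise at about (265,205), its orange tab at (242,193), and the brown stand with three holes at (283,197). The things that could be mistaken are:
- **Trays:** small tray (368,217), which I choose, against the big tray (434,330) and the green bin (383,100).
- **Stand:** the brown packet (135,213) is also brown, but the stand is the one with holes in the vise.

Next I measure.

```bash
cat > h.py <<'E'
import numpy as np,cv2
def load(n): return np.load(n,allow_pickle=True)
def ray(c,uv,z):
    M=np.array(c["world_to_cam"]);R=M[:3,:3];o=-R.T@M[:3,3]
    uv=np.atleast_2d(uv).astype(float)
    d=np.c_[(uv[:,0]-c["cx"])/c["fx"],(uv[:,1]-c["cy"])/c["fy"],np.ones(len(uv))]@R
    return o+d*((z-o[2])/d[:,2])[:,None]
def cloud(c):
    h,w=c["z_map"].shape;u,v=np.meshgrid(np.arange(w),np.arange(h));z=c["z_map"]
    M=np.array(c["world_to_cam"]);R=M[:3,:3]
    p=np.stack([(u-c["cx"])/c["fx"]*z,(v-c["cy"])/c["fy"]*z,z],-1)-M[:3,3]
    return p@R
def rect(P):
    (c,s,a)=cv2.minAreaRect(P[:,:2].astype(np.float32));return np.round(c,1),np.round(s,1),round(a,1)
E
python3 - <<'E'
from h import *
c=load("top0.npz");im=c["img"];P=cloud(c);hsv=cv2.cvtColor(im,cv2.COLOR_RGB2HSV)
print("desk z",np.median(P[250:280,220:300,2]))
def roi(m,x0,y0,x1,y1):
    r=np.zeros_like(m);r[y0:y1,x0:x1]=m[y0:y1,x0:x1];return r
H,S,V=hsv[...,0],hsv[...,1],hsv[...,2];Z=P[...,2]
m=roi((Z>118)&(Z<133),265,165,300,235);Q=P[m];print("stand top",m.sum(),rect(Q),np.median(Q[:,2]))
m=roi((H<14)&(S>200)&(V>180),230,175,255,212)&(Z>75);Q=P[m];print("tab",m.sum(),rect(Q),Q[:,2].max(),Q.mean(0))
Q=P[m&(Z>112)];print("tab top",rect(Q))
m=roi((H>100)&(H<125)&(S>120),205,170,320,240);print("vise",rect(P[m]),np.unique(np.round(Z[m],-1),return_counts=True))
m2=m&(Z>63)&(Z<77);print("jawtops",rect(P[m2]))
for n,b in (("small",(340,180,398,255)),("big",(385,265,485,390))):
    m=roi((S<60)&(V>120),*b).astype(np.uint8);k=max(cv2.findContours(m,0,1)[0],key=cv2.contourArea)[:,0]
    print(n,rect(ray(c,k,16)),rect(ray(c,k,0)))
    (x,y),_,_=cv2.minAreaRect(k);print(x,y,Z[int(y),int(x)])
s=cv2.resize(im[165:260,200:400],None,fx=4,fy=4,interpolation=2);cv2.imwrite("pics/crop.png",s[:,:,::-1])
for n,(u,v) in dict(jarR=(334,132),jarL=(288,119),cup=(237,120),forc=(330,293),mark=(180,284),pack=(131,206)).items(): print(n,np.round(P[v,u]))
E
```

```text
desk z -0.9082197359461057
stand top 505 (array([555.6, -63.1]), array([ 36.1, 101.1]), 82.5) 123.74448381937188
tab 88 (array([557.6,  29.1]), array([ 9.1, 57.8]), 82.8) 121.60638723291062 [556.66836356  29.15826235 118.23636486]
tab top (array([557.6,  29.1]), array([ 9.1, 57.7]), 82.8)
vise (array([465.8,  -6.4]), array([248.4, 288.1]), 82.0) (array([   0.,   10.,   20.,   30.,   40.,   50.,   60.,   70.,   80.,
        120., 1030.]), array([   4,  530,  100,  628,   44,  129,   93, 1391,    1,    1,    9]))
jawtops (array([547.5, -45.4]), array([172.2,  89.2]), 82.2)
small (array([ 531.4, -295.7]), array([111., 161.]), 86.4) (array([ 534.9, -299.1]), array([112.8, 163.6]), 86.4)
368.4302978515625 217.45858764648438 5.305897844274613
big (array([ 255.9, -460.9]), array([154.4, 224.6]), 76.1) (array([ 255.1, -466.9]), array([156.8, 228.2]), 76.1)
436.0171203613281 329.72113037109375 4.18103491111846
jarR [ 747. -197.   63.]
jarL [778. -74.  66.]
cup [793.  69.  15.]
forc [ 331. -200.    0.]
mark [337. 184.  12.]
pack [533. 332.  21.]
```

View pics/crop.png

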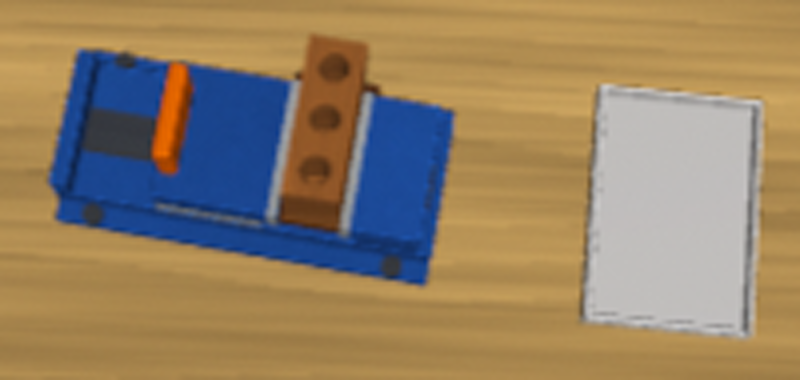

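The crop shows the stand at crop (325,125), between the jaws. The tab is at (172,118) and the small white tray, 111 x 161 mm as expected, at (672,210). All measured sizes agree with the description. Vise +x points at world 82.4°, and the vise origin is about (551,-16).

drive_tool([
  [[-0.42,-0.36,0],[0,0,0]],
  [[-0.846,-0.72,0],[0,0,0]],
  [[-0.846,-0.72,0],[0,0,0]],
  [[-0.846,-0.72,0],[0,0,0]],
  [[-0.846,-0.72,0],[0,0,0]],
  [[-0.846,-0.72,0],[0,0,0]],
  [[-0.846,-0.72,0],[0,0,0]],
  [[-0.846,-0.72,0],[0,0,0]],
  [[-0.846,-0.72,0],[0,0,0]],
], claw=1)

```text
clock: 1.0
tcp_pos: [409.7, 291.2, 404.6]
orientation: [0.211, 0.978, 0.0, -0.0]
force: [0.7, 0.5, -0.4]
grip_width: -0.3
```

drive_tool([
  [[-0.42,-0.36,0],[0,0,-0.09]],
  [[-0.846,-0.72,0],[0,0,-0.185]],
  [[-0.846,-0.72,0],[0,0,-0.185]],
  [[-0.846,-0.72,0],[0,0,-0.185]],
  [[-0.846,-0.72,0],[0,0,-0.185]],
  [[-0.846,-0.72,0],[0,0,-0.185]],
  [[-0.846,-0.72,0],[0,0,-0.185]],
  [[-0.846,-0.72,0],[0,0,-0.185]],
  [[-0.846,-0.72,0],[0,0,-0.185]],
  [[-0.846,-0.72,0],[0,0,-0.185]],
])

```text
clock: 2.0
tcp_pos: [552.1, -6.9, 404.2]
orientation: [0.064, 0.998, 0.0, -0.001]
force: [-0.5, 0.1, 0.0]
grip_width: -0.2
```

```bash
cat >> h.py <<'E'
from scipy.spatial.transform import Rotation as Ro
def delta(s,tgt,yaw=None):
    R=Ro.from_quat(s["orientation"]);d=R.inv().apply(np.array(tgt)-s["tcp_pos"])/300
    ty=np.degrees(np.arctan2(*R.as_matrix()[[1,0],1]))
    print("tcp",np.round(s["tcp_pos"],1),"tool-y deg",round(ty,2),"delta",np.round(d,4),"turn", None if yaw is None else round(-(yaw-ty)/90,4))
E
python3 - <<'E'
from cell import arm
from h import *
s=arm.sense();c=arm.camera("wrist");np.savez("w1.npz",**c);cv2.imwrite("pics/w1.png",c["img"][:,:,::-1])
delta(s,[552.3,-10.1,258],82.4)
P=cloud(c);im=c["img"];H,S,V=cv2.split(cv2.cvtColor(im,cv2.COLOR_RGB2HSV));Z=P[...,2]
m=(H<14)&(S>200)&(V>150)&(Z>105)&(Z<128)&(P[...,1]>0)
print("tab",m.sum(),rect(P[m]))
m=(Z>115)&(Z<132)&(P[...,1]<-20);print("stand",m.sum(),rect(P[m]) if m.sum()>3 else 0,np.median(Z[m]))
E
```

```text
tcp [552.1  -6.9 404.2] tool-y deg 82.64 delta [-0.0024 -0.0109  0.4874] turn 0.0026
tab 127 (array([558.5,  27.4]), array([11.3, 57.1]), 82.3)
stand 4349 (array([557.2, -66. ]), array([ 36.7, 100.6]), 82.4) 125.44920955550357
```

View pics/w1.png

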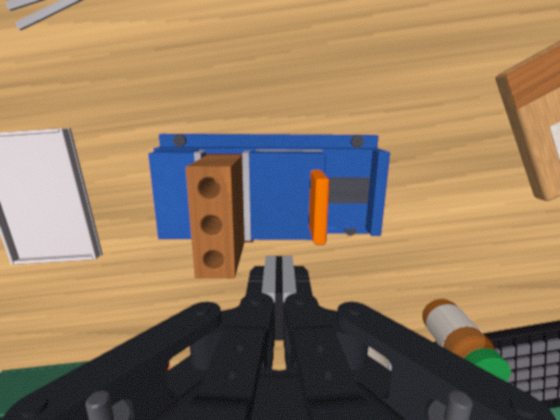

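The wrist view shows the stand at (215,215), the tab at (320,207) and a clear gap between them. Both agree with the top view to about 3 mm, so I go down into the gap.

drive_tool([
  [[0,-0.0125,0.08],[0,0,0.003]],
  [[0,-0.0125,0.2],[0,0,0.003]],
  [[0,-0.0125,0.32],[0,0,0.003]],
  [[0,-0.0125,0.42],[0,0,0.003]],
  [[0,-0.0125,0.487],[0,0,0.003]],
  [[0,-0.0125,0.487],[0,0,0.003]],
  [[0,-0.0125,0.487],[0,0,0.003]],
])

```text
clock: 2.75
tcp_pos: [552.0, -11.9, 259.0]
orientation: [0.067, 0.998, 0.0, 0.0]
force: [-0.4, -1.0, 0.1]
grip_width: -0.1
```

drive_tool([
  [[0,0.03,0],[0,0,0]],
  [[0,0.06,0],[0,0,0]],
  [[0,0.08,0],[0,0,0]],
  [[0,0.1,0],[0,0,0]],
  [[0,0.12,0],[0,0,0]],
  [[0,0.14,0],[0,0,0]],
  [[0,0.16,0],[0,0,0]],
  [[0,0.18,0],[0,0,0]],
  [[0,0.2,0],[0,0,0]],
  [[0,0.2,0],[0,0,0]],
])

```text
clock: 3.75
tcp_pos: [560.4, 46.5, 259.4]
orientation: [0.068, 0.998, -0.0, 0.001]
force: [0.4, -2.0, 1.2]
grip_width: -0.1
```

drive_tool([
  [[0,0.01,0],[0,0,0]],
  [[0,0.02,0],[0,0,0]],
  [[0,0.03,0],[0,0,0]],
  [[0,0.04,0],[0,0,0]],
  [[0,0.04,0],[0,0,0]],
])

```text
clock: 4.25
tcp_pos: [562.0, 57.8, 259.1]
orientation: [0.069, 0.998, -0.0, 0.001]
force: [0.4, -4.0, 3.1]
grip_width: 0.0
```

```bash
cat > look.py <<'E'
from cell import arm
from h import *
import sys
c=arm.camera(sys.argv[1]);P=cloud(c);np.savez("l.npz",**c);cv2.imwrite(sys.argv[2],c["img"][:,:,::-1])
H,S,V=cv2.split(cv2.cvtColor(c["img"],cv2.COLOR_RGB2HSV));Z=P[...,2]
m=(H<14)&(S>200)&(V>150)&(Z>105)&(Z<128)&(abs(P[...,1]-50)<70)&(abs(P[...,0]-555)<60)
if m.sum()>3: print("tab",m.sum(),rect(P[m]))
m=(Z>115)&(Z<132)&(abs(P[...,1]+60)<70)&(abs(P[...,0]-555)<90)&(H>4)&(H<18)&(S>90)
if m.sum()>3: print("stand",m.sum(),rect(P[m]))
E
python3 look.py top pics/t2.png; python3 -c "
from cell import arm
print(arm.sense()['force'],arm.sense()['tcp_pos'])"
```

```text
tab 10 (array([542.3,  79.4]), array([14.5,  9. ]), 4.3)
stand 511 (array([555.7, -63. ]), array([ 36. , 100.3]), 82.3)
[ 0.65850784 -3.5829532   3.60584992] [561.93614564  57.78413808 258.93922319]
```

drive_tool([
  [[0,0.006,0],[0,0,0]],
  [[0,0.012,0],[0,0,0]],
  [[0,0.016,0],[0,0,0]],
  [[0,0.016,0],[0,0,0]],
])

```text
clock: 4.7
tcp_pos: [562.5, 61.8, 258.9]
orientation: [0.069, 0.998, -0.001, 0.0]
force: [-0.0, -5.9, 5.4]
grip_width: -0.1
```

drive_tool([
  [[0,0.006,0],[0,0,0]],
  [[0,0.01,0],[0,0,0]],
  [[0,0.01,0],[0,0,0]],
])

```text
clock: 5.0
tcp_pos: [562.7, 62.4, 258.9]
orientation: [0.07, 0.998, -0.002, -0.0]
force: [-2.4, -12.2, 6.5]
grip_width: 0.1
```

The force is rising and motion has stopped, so the jaw is at its end stop. I back off, go up and open the fingers above the stand.

drive_tool([
  [[0,-0.06,0],[0,0,0]],
  [[0,-0.1,0],[0,0,0]],
  [[0,-0.1,0],[0,0,0]],
  [[0,-0.1,-0.15],[0,0,0]],
  [[0,-0.1,-0.3],[0,0,0]],
  [[0,-0.2,-0.45],[0,0,0]],
  [[0,-0.35,-0.49],[0,0,0]],
  [[0,-0.43,-0.49],[0,0,0]],
  [[0,-0.43,-0.49],[0,0,0]],
  [[0,-0.43,-0.49],[0,0,0]],
  [[0,-0.43,-0.49],[0,0,0]],
])

```text
clock: 6.1
tcp_pos: [545.3, -60.0, 405.1]
orientation: [0.067, 0.998, 0.0, -0.0]
force: [0.3, -0.2, -0.3]
grip_width: -0.0
```

drive_tool([
  [[0,0,0],[0,0,0]],
  [[0,0,0],[0,0,0]],
  [[0,0,0],[0,0,0]],
], claw=-1)

```text
clock: 6.4
tcp_pos: [545.2, -61.3, 405.3]
orientation: [0.068, 0.998, 0.0, -0.0]
force: [-0.4, -0.2, -0.3]
grip_width: 42.8
```

```bash
python3 look.py top pics/t3.png;python3 look.py wrist pics/w3.png; python3 -c "
from cell import arm
from h import *
s=arm.sense();print(s['grip_width'],s['force'],s['clock']);delta(s,[556.4,-64.5,260],82.4)"
```

```text
tab 160 (array([565.8,  79.4]), array([12.3, 58.3]), 81.3)
stand 4017 (array([557.1, -66. ]), array([ 36. , 100.5]), 82.3)
58.28285548365693 [ 0.45027922  0.51132484 -0.57067352] 6.5
tcp [545.2 -61.6 405.5] tool-y deg 82.18 delta [-0.0383 -0.0043  0.4849] turn -0.0025
```

View pics/w3.png

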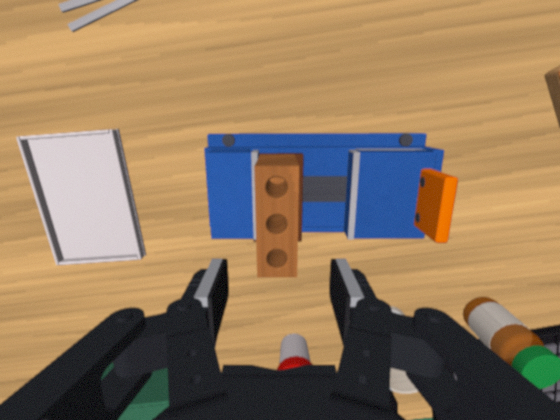

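The wrist view shows the jaw wide open (tab at (437,205)) and the stand unmoved at (278,215), centred between the opening fingers. I go down with them open.

drive_tool([
  [[-0.038,-0.004,0],[0,0,-0.0025]],
  [[-0.038,-0.005,0],[0,0,-0.0025]],
  [[-0.038,-0.005,0.05],[0,0,-0.0025]],
  [[-0.038,-0.005,0.15],[0,0,-0.0025]],
  [[-0.038,-0.005,0.27],[0,0,-0.0025]],
  [[-0.038,-0.005,0.37],[0,0,-0.0025]],
  [[-0.038,-0.005,0.45],[0,0,-0.0025]],
  [[-0.038,-0.005,0.485],[0,0,-0.0025]],
  [[-0.038,-0.005,0.485],[0,0,-0.0025]],
  [[-0.038,-0.005,0.485],[0,0,-0.0025]],
], claw=-1)

```text
clock: 7.5
tcp_pos: [556.8, -65.2, 260.9]
orientation: [0.067, 0.998, -0.0, 0.001]
force: [-0.4, 0.2, 0.6]
grip_width: 85.6
```

drive_tool([
  [[0,0,0],[0,0,0]],
  [[0,0,0],[0,0,0]],
  [[0,0,0],[0,0,0]],
  [[0,0,0],[0,0,0]],
  [[0,0,0],[0,0,0]],
  [[0,0,0],[0,0,0]],
  [[0,0,0],[0,0,0]],
  [[0,0,0],[0,0,0]],
  [[0,0,0],[0,0,0]],
  [[0,0,0],[0,0,0]],
], claw=1, force=40)

```text
clock: 8.5
tcp_pos: [556.6, -64.9, 260.9]
orientation: [0.066, 0.998, 0.0, 0.001]
force: [-0.3, 0.4, 6.3]
grip_width: 36.3
```

Gripped at 36.3 mm. Next I slide it 20 mm out from under the lip.

drive_tool([
  [[0,0.0,-0.003],[0,0,0]],
  [[0,0.01,-0.003],[0,0,0]],
  [[0,0.02,-0.003],[0,0,0]],
  [[0,0.03,-0.003],[0,0,0]],
  [[0,0.04,-0.003],[0,0,0]],
  [[0,0.05,-0.003],[0,0,0]],
  [[0,0.06,-0.003],[0,0,0]],
  [[0,0.068,-0.003],[0,0,0]],
  [[0,0.068,-0.003],[0,0,0]],
  [[0,0.068,-0.003],[0,0,0]],
])

```text
clock: 9.5
tcp_pos: [559.0, -44.1, 260.9]
orientation: [0.066, 0.998, 0.0, -0.0]
force: [-0.8, 0.2, -0.9]
grip_width: 35.7
```

```bash
python3 look.py side pics/s4.png; python3 look.py top pics/t4.png; python3 - <<'E'
from h import *
im=cv2.imread("pics/s4.png")[150:250,200:340];cv2.imwrite("pics/s4c.png",cv2.resize(im,None,fx=5,fy=5,interpolation=2))
E
```

```text
stand 201 (array([558.4, -44.5]), array([ 37.6, 101.4]), 85.3)
stand 90 (array([527.2, -49.1]), array([15.3, 42. ]), 79.0)
```

View pics/s4c.png

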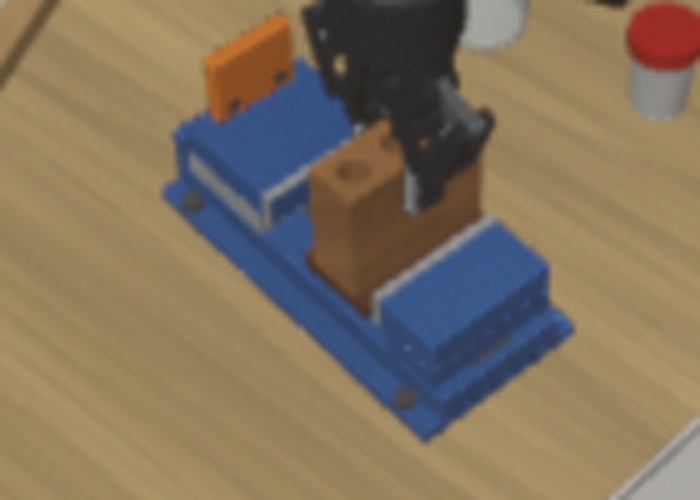

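The side crop shows the stand at (400,210), about 20 mm clear of the fixed jaw with its foot free. Lift.

drive_tool([
  [[0,0,-0.02],[0,0,0]],
  [[0,0,-0.05],[0,0,0]],
  [[0,0,-0.09],[0,0,0]],
  [[0,0,-0.14],[0,0,0]],
  [[0,0,-0.19],[0,0,0]],
  [[0,0,-0.24],[0,0,0]],
  [[0,0,-0.28],[0,0,0]],
  [[0,0,-0.3],[0,0,0]],
  [[0,0,-0.3],[0,0,0]],
  [[0,0,-0.3],[0,0,0]],
])

```text
clock: 10.6
tcp_pos: [558.7, -44.7, 350.7]
orientation: [0.066, 0.998, 0.0, -0.0]
force: [-0.2, 0.4, -2.7]
grip_width: 35.5
```

```bash
python3 - <<'E'
from cell import arm
from h import *
s=arm.sense();print(s["force"],s["grip_width"]);delta(s,[531.4,-297,351],86.4)
c=arm.camera("wrist");P=cloud(c);np.savez("w5.npz",**c);cv2.imwrite("pics/w5.png",c["img"][:,:,::-1])
H,S,V=cv2.split(cv2.cvtColor(c["img"],cv2.COLOR_RGB2HSV))
w3=cv2.imread("pics/w3.png")
m=((S<60)&(V>120)&(P[...,2]<30)&(P[...,1]<-200)&(P[...,0]>400)).astype(np.uint8)
k=max(cv2.findContours(m,0,1)[0],key=cv2.contourArea)[:,0];print(rect(ray(c,k,16)),k.min(0),k.max(0))
E
```

```text
[-0.19733613  0.44705949 -2.67860355] 35.54397274251577
tcp [558.7 -44.7 350.7] tool-y deg 82.38 delta [-0.0213 -0.8456 -0.0009] turn -0.0447
(array([ 534.2, -297.6]), array([110.6, 160.2]), 86.3) [  0 119] [101 277]
```

drive_tool([
  [[-0.002,-0.04,0],[0,0,-0.005]],
  [[-0.005,-0.12,0],[0,0,-0.01]],
  [[-0.01,-0.23,0],[0,0,-0.02]],
  [[-0.015,-0.34,0],[0,0,-0.03]],
  [[-0.02,-0.45,0],[0,0,-0.044]],
  [[-0.024,-0.56,0],[0,0,-0.044]],
  [[-0.024,-0.67,0],[0,0,-0.044]],
  [[-0.024,-0.76,0],[0,0,-0.044]],
  [[-0.024,-0.82,0],[0,0,-0.044]],
  [[-0.024,-0.845,0],[0,0,-0.044]],
  [[-0.024,-0.845,0],[0,0,-0.044]],
  [[-0.024,-0.845,0],[0,0,-0.044]],
])

```text
clock: 11.85
tcp_pos: [532.8, -295.7, 350.4]
orientation: [0.031, 1.0, 0.001, -0.0]
force: [0.8, 0.8, -3.3]
grip_width: 35.8
```

```bash
python3 - <<'E'
from cell import arm
from h import *
s=arm.sense();print(s["force"],s["grip_width"]);delta(s,[532.5,-296.7,245],86.4)
c=arm.camera("side");P=cloud(c);Z=P[...,2]
H,S,V=cv2.split(cv2.cvtColor(c["img"],cv2.COLOR_RGB2HSV))
m=(H>4)&(H<18)&(S>90)&(Z>150)&(abs(P[...,1]+297)<80)&(abs(P[...,0]-535)<80)
print(m.sum(),np.percentile(Z[m],[1,99]));Q=P[m&(Z>207)&(Z<225)];print(rect(Q),np.median(Q[:,2]))
cv2.imwrite("pics/s6.png",cv2.resize(c["img"][150:330,240:440,::-1],None,fx=3,fy=3))
E
```

```text
[ 0.81624107  0.80192858 -3.27493477] 35.76266746043143
tcp [ 532.8 -295.7  350.4] tool-y deg 86.41 delta [ 0.0004 -0.0038  0.3514] turn 0.0001
714 [151.59917462 244.31299786]
(array([ 530.1, -296.2]), array([37.1, 96.7]), 86.7) 215.04347429954572
```

View pics/s6.png

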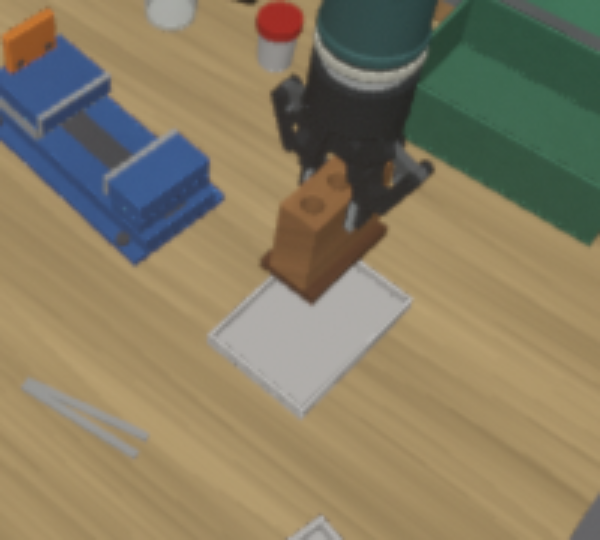

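The side crop shows the stand upright over the tray, underside at about z 120. I lower it about 108 mm, then creep.

drive_tool([
  [[0,-0.003,0.03],[0,0,0]],
  [[0,-0.003,0.08],[0,0,0]],
  [[0,-0.003,0.14],[0,0,0]],
  [[0,-0.003,0.2],[0,0,0]],
  [[0,-0.003,0.26],[0,0,0]],
  [[0,-0.003,0.3],[0,0,0]],
  [[0,-0.003,0.33],[0,0,0]],
  [[0,-0.003,0.35],[0,0,0]],
  [[0,-0.003,0.36],[0,0,0]],
  [[0,-0.003,0.36],[0,0,0]],
  [[0,-0.003,0.36],[0,0,0]],
])

```text
clock: 13.0
tcp_pos: [532.6, -298.1, 243.6]
orientation: [0.032, 0.999, -0.0, 0.001]
force: [-0.3, 0.6, -2.7]
grip_width: 35.6
```

drive_tool([
  [[0,0,0.004],[0,0,0]],
  [[0,0,0.008],[0,0,0]],
  [[0,0,0.012],[0,0,0]],
  [[0,0,0.016],[0,0,0]],
  [[0,0,0.02],[0,0,0]],
  [[0,0,0.02],[0,0,0]],
])

```text
clock: 13.6
tcp_pos: [532.3, -297.8, 236.7]
orientation: [0.032, 0.999, 0.0, -0.0]
force: [0.3, -0.1, -2.9]
grip_width: 35.7
```

drive_tool([
  [[0,0,0.004],[0,0,0]],
  [[0,0,0.007],[0,0,0]],
  [[0,0,0.007],[0,0,0]],
  [[0,0,0.007],[0,0,0]],
])

```text
clock: 14.0
tcp_pos: [532.4, -297.9, 235.0]
orientation: [0.032, 0.999, -0.0, 0.0]
force: [0.2, 0.0, -2.3]
grip_width: 35.2
```

drive_tool([
  [[0,0,0.004],[0,0,0]],
  [[0,0,0.007],[0,0,0]],
  [[0,0,0.007],[0,0,0]],
  [[0,0,0.007],[0,0,0]],
])

```text
clock: 14.4
tcp_pos: [532.3, -298.1, 234.9]
orientation: [0.032, 0.999, 0.0, 0.0]
force: [-5.5, 3.4, 12.6]
grip_width: 35.7
```

The stand has reached the floor. I ease off about 1.5 mm, open the fingers and rise.

drive_tool([
  [[0,0,-0.004],[0,0,0]],
  [[0,0,-0.005],[0,0,0]],
  [[0,0,-0.005],[0,0,0]],
])

```text
clock: 14.7
tcp_pos: [532.4, -298.0, 234.9]
orientation: [0.032, 0.999, 0.0, 0.0]
force: [-2.8, 2.0, 4.9]
grip_width: 35.7
```

drive_tool([
  [[0,0,0],[0,0,0]],
  [[0,0,0],[0,0,0]],
  [[0,0,0],[0,0,0]],
  [[0,0,0],[0,0,0]],
  [[0,0,0],[0,0,0]],
  [[0,0,0],[0,0,0]],
  [[0,0,0],[0,0,0]],
  [[0,0,0],[0,0,0]],
  [[0,0,-0.05],[0,0,0]],
  [[0,0,-0.15],[0,0,0]],
  [[0,0,-0.28],[0,0,0]],
  [[0,0,-0.4],[0,0,0]],
  [[0,0,-0.5],[0,0,0]],
  [[0,0,-0.55],[0,0,0]],
  [[0,0,-0.55],[0,0,0]],
  [[0,0,-0.55],[0,0,0]],
], claw=-1)

```text
clock: 16.3
tcp_pos: [532.0, -297.6, 398.5]
orientation: [0.032, 0.999, 0.0, -0.001]
force: [0.4, -0.3, -0.2]
grip_width: 85.5
```

```bash
python3 - <<'E'
from cell import arm
from h import *
s=arm.sense();print(s["clock"],s["force"],s["grip_width"],s["tcp_pos"])
for n in("side","wrist"):
    c=arm.camera(n);P=cloud(c);Z=P[...,2];H,S,V=cv2.split(cv2.cvtColor(c["img"],cv2.COLOR_RGB2HSV))
    m=(Z>90)&(Z<108)&(abs(P[...,1]+297)<80)&(abs(P[...,0]-535)<80)&(H>4)&(H<18)&(S>90);Q=P[m]
    print(n,m.sum(),rect(Q),np.median(Z[m]))
    m=(H<14)&(S>200)&(V>150)&(Z>105)&(Z<128)&(abs(P[...,1]-70)<70)&(abs(P[...,0]-555)<60)
    if m.sum()>5: print("tab",rect(P[m]))
    cv2.imwrite(f"pics/{n}7.png",c["img"][:,:,::-1])
E
```

```text
16.3 [ 0.4408549  -0.32714015 -0.23758728] 85.51323106765325 [ 532.03884075 -297.56860415  398.50965249]
side 463 (array([ 532.1, -299.2]), array([ 36.3, 102.7]), 86.1) 99.401416904138
wrist 3621 (array([ 533.3, -299.1]), array([ 36., 101.]), 86.2) 99.50486854088955
```

View pics/side7.png

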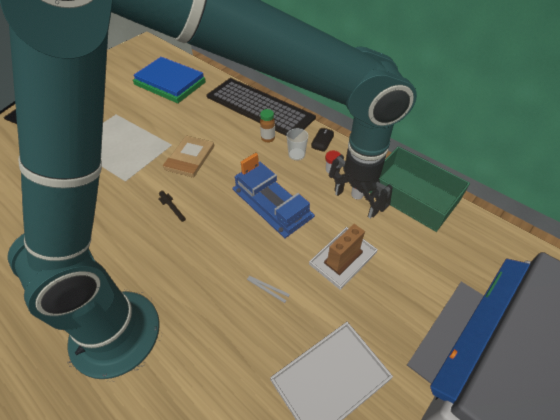

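The side view shows the stand upright in the small tray at (345,252) and the jaw still open (tab (249,162)). The other things on the desk look unmoved. The top is at z 99.4 (99 expected), and the centre is within 3 mm of the tray's.

```bash
python3 -c "
from cell import arm
print(arm.hand_in())"
```

```text
the job is handed in; nothing more can be done
None
```

The stand is standing upright in the smaller white tray, the vise jaw is still open, and I handed the job in at about 16 s of the 51 s allowed. Hand-in gives no verdict, so the result rests on my own checks.

- **Jaw:** I pushed it by the orange tab until it stopped moving and the force rose to 12 N. The camera put the tab's travel at about 53 mm of 55.
- **Stand:** I gripped it across the 36 mm, slid it about 20 mm out from under the lip and lifted it upright. I lowered it in small steps until it touched the tray floor, with a contact force of about 13 N.
- **Last checks:**
  - The stand is within about 3 mm of the tray's centre and within 0.5° of its direction.
  - Its top is at 99.4 mm, against 99 mm expected.
  - The gripper is open and about 120 mm above it, touching nothing.
- **Not measured at the end:** My final measurement of the tab did not register, so the jaw being open and the other things being unmoved rest on the last picture, where both look right.
- **Disagreement:** The top and wrist cameras differed by up to 3 mm on positions. I averaged them for the stand, tab and tray.

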